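Dock two salvaged drives in the test rack

ROBOT

A 6-joint arm with a two-finger parallel gripper is mounted at the origin on the work surface. World frame = base frame: x ahead of the robot, y to its left, z up, the work surface at z = 0. Lengths are in mm, angles in rad, forces in N, time in s.
With the tool pointing down it reaches from about 275 to 850 mm from the base axis. Payload 19 kg.
Tool frame: the origin (TCP) lies at the very end of the fingers, on their centre line; the grasp point (between the pads) lies 19 mm behind it; z points along the fingers, y is the direction in which the jaws open and shut (so a half turn about z gives the same grasp; the last joint's range is limited). The gripper opens to 85 mm and grips with 20 to 120 N. Pads are 22 mm wide; open, the fingers measure 114 mm over their backs; the gripper's body (76 mm by 85 mm) begins 54 mm behind the grasp point. The pads swing forward as they close: fully open they stand 13 mm farther back than shut.
Start: joints at [0.975, 0.15, 1.437, -0, 1.554, -0.134], TCP at [256.196, 514.737, 231.267] pointing down, gripper open.
Joint ranges: [-2.8, 2.8], [-0.68, 2.1], [0.12, 2.68], [-1.39, 4.53], [0.16, 2.79], [-2.81, 2.81]. Speed limits (rad/s): [1.89, 1.89, 2.22, 3.01, 3.01, 3.01].

INTERFACE

Orientations are given as [roll, pitch, yaw] about the fixed x, y, z axes, in that order (R = Rz(yaw) Ry(pitch) Rx(roll)).
In Python, from cell import robot, viewer, spotter gives the robot as it stands.
- The arm moves only by the tool arm_command, never from a script. Its argument "plan" is one flat list of numbers, 6 for each row, row after row: the shift along the tool's x, y, z in units of 25 mm (1.0 is 25 mm), then the turn, a rotation vector about the tool's x, y, z in units of 10 degrees (1.0 is 10 degrees). In form: [dx, dy, dz, rx, ry, rz, dx, dy, dz, rx, ry, rz, ...]. A call has 1 to 10 rows; each row is the pose to reach, as a shift and turn from the pose measured when the call began, along the tool's axes at that moment; what a row does not reach only later rows make up. A row lasts 1/8 s, in which the tool goes at most 62.5 mm and 10.7 degrees, less where a joint would pass 70% of its speed; a pose out of reach is approached as far as the arm can. A call with a gripper value outside its range is refused whole. "gripper" is the finger opening in mm, from 0 to 85.4, set as the call begins (left out, the last holds). The fingers move at their own pace and stop on an object; the grip force is fixed at half the most. Time passes only in rows, so rows that repeat a pose let the fingers close. It gives the time, the measured TCP pose, the force and the opening at its end, in the units of the state.
- robot.sense(): the state, without advancing time (a new reading comes with each control period).
- viewer.get_image(name): name is "scene" or "top" or "wrist"; returns the picture (480x640x3 uint8, blue, green, red); there is no depth.
- viewer.get_calibration(name): a dict with "fx", "fy", "cx", "cy" (pixels), "view" (4x4, takes a point from world to camera coordinates); the wrist camera has in their place "tool_from_camera" (4x4, takes a point from camera to tool coordinates, whose origin is the TCP and whose axes are the flange's). Camera axes: x right, y down, z forward; pixel columns grow to the right and rows downward; lengths in mm; the calibration is good to about 2 mm. A picture is of the moment at which its call begins: read the wrist's pose just before it. get_calibration takes no time and is no camera call.
- robot.job_done(): hands the job in, once; it reports no verdict.
Trained networks look in the newest picture that a camera, given by its name, has taken for a name from the list of things; names that differ only in an ending like _2 or _b are one class to them, and where a whole thing is asked for, a point or a joint stands for the part that bears it (a point fixed in the world has none). Each returns a list of dicts, best first, with "confidence" (0 to 1); they miss things now and then, are a little off and sometimes report something else, mostly with a low value. They report only what shows in the picture. A call takes as long as a camera call.
- spotter.search_frame(target, camera): "extent" ([left, top, right, bottom] in pixels, round what is visible of it).
- spotter.outline_of(target, camera): "mask" (480x640 bool, what is visible of it) and "extent" ([left, top, right, bottom] in pixels, round what is visible of it).
The state is a dict: "time": time; "joints": joint angles; "joint_vel": joint speeds; "tau": joint torques, N m; "tcp_pos": TCP position; "ee_rot": TCP orientation; "contact_force": force on the tool from outside, world axes, zero at the start; "ft_torque": the same for the moment, N m; "finger_gap": opening from 0.0 (shut) to 1.0 (fully open).
Only numpy, scipy, OpenCV 4.12 (cv2) and the standard library are available. Lean on these libraries where they do the work, as an engineer would, in place of code of your own. Each camera call takes 0.05 s, during which the arm holds its last target. There are 200 camera calls.

TASK

Take the hard drive and the slim disc drive from their sloping stands and stand each on its long edge in the rack slot that fits its thickness (the thick hard drive in the free wide slot, the slim disc drive in the narrow one), centred along the slot. Press each one down gently, feeling for the stop, until its stiff black seat is fully down, then let go. Do not ram the drives, and leave the drive already in the rack and everything else on the bench where it is.

Things in the scene. Friction and masses are not known exactly. Their poses are not given: they have to be found in the camera images.
- hard_drive_centre (a point): Centre of the loose hard drive: a bare aluminium slab 26 thick (its x axis), 147 long (y), 102 high (z), about 0.5 kg (varies 0.8 to 1.2 times). It starts on its long edge in a wooden stand, its top leaning 30 degrees away from the robot. Its z axis points from the edge it rests on up along its face. It is sound to grip by its two broad faces near the top edge, mid-length.
- disc_drive_centre (a point): Centre of the loose slim optical disc drive: a grey slab 15 thick (x axis), 140 long (y), 130 high (z), about 0.28 kg (varies 0.8 to 1.2 times). It starts leaning 30 degrees away from the robot in the other stand, axes as for the hard drive.
- hard_drive: The hard drive itself, origin at the middle of its lower edge, same axes.
- disc_drive: The disc drive itself, origin at the middle of its lower edge, same axes.
- stand_a: Low wooden stand fixed to the table, 120 x 120 footprint, that holds the hard drive. Origin: centre of its underside; its x axis points to the open front, towards the robot. A sloping back plate 120 wide supports the lowest 50 of the leaning item, measured up its face; above that both faces are free. A ledge square to the back plate carries the lower edge. No front lip.
- stand_b: A like stand that holds the disc drive.
- wide_slot_floor (a point): Wide slot of the rack: middle of the level on which an item's lower edge rests when fully home. Its x axis points across the slot, y along it, z up. The slot is 29.5 wide between two aluminium dividers 165 long whose lips flare outwards at the top, 48 above this point (the mouth is about 8 wider than the slot); open at both ends. This point is 32 above the table. On the slot's floor is a black seat plate 140 long that starts 8 (or down to 5) above its lowest position.
- narrow_slot_floor (a point): Narrow slot of the rack: same, but 18.5 wide. The three slots stand side by side, 72 apart, in any order, on one steel base 225 x 190 x 10 fixed to the table.
- wide_slot_seat: The black seat plate of the wide slot, 140 long and 10 thick; origin at its centre, 5 below the face that carries the item. Nothing should push an item onto it with more than 60 N.
- narrow_slot_seat: The seat plate of the narrow slot, likewise.
- wide_slot_seat_top (a point): Middle of the top of the seat plate in the wide slot. It slides straight down: level with the floor point when fully down (home), 8 above it when fully up; it starts 5 to 8 above. It is stiff: it does not sink under an item's weight, needs about 13 N in all (the item's weight counts) plus a little for speed (120 N per m/s), and stays where it is left. Fully down it meets a hard stop.
- narrow_slot_seat_top (a point): The same for the narrow slot.
- racked_drive_centre (a point): Centre of another hard drive of the same kind, already standing loose in the third slot (29.5 wide), its top 102 above that slot's floor and level with the others' fully home; axes as the hard drive. To be left alone.
- remote: Bystander: black remote control, 50 x 170 x 18, lying flat (mm). Origin at the centre of its underside.
- screwdriver: Bystander: screwdriver lying flat (mm). Origin at the centre of its underside.
- mouse: Bystander: beige wireless mouse, 105 x 60 x 26 (mm). Origin at the centre of its underside.
- mug: Bystander: white mug, 80 across, 90 high (mm). Origin at the centre of its underside.
- tape: Bystander: roll of brown tape lying flat, 100 across, 48 high (mm). Origin at the centre of its underside.
- spray: Bystander: white bottle, 60 across, 120 high (mm). Origin at the centre of its underside.

How it is judged:
By the outcome, as a careful person would: the job done as asked, in the order asked, and still so for the second after the job is handed in, with the robot touching nothing.
It also fails if it takes over 72 s, if anything falls off the work surface, if the arm or the gripper's body presses on something with over 40 N, if the wrist force passes 120 N, or if a joint passes its speed limit or range.

## Working session

There is one attempt and no reset: what is moved stays moved. The work goes in short steps, Python scripts to look and compute and a tool call to move; the robot and the scene stay as the last step left them, time stands still between calls to the robot, and variables do not carry over. Pictures are saved under pics/ and viewed, about 8 in all and at most 12, crops included, and the job is handed in when it is done.

Besides the shell and the picture viewer there is one more tool, called after ">>>" as name(argument=value, ...) on one line, values as JSON. arm_command: Moves the arm, as the interface text tells. Its arguments: {"type":"object","properties":{"plan":{"type":"array","items":{"type":"number"}},"gripper":{"type":"number"}},"required":["plan"]}

```bash
ls; mkdir -p pics; cat > h.py <<'E'
import numpy as np,cv2
from scipy.spatial.transform import Rotation as R
from cell import robot,viewer,spotter
def proj(c,P):
    P=np.atleast_2d(P); k=viewer.get_calibration(c)
    if 'view' in k: V=np.array(k['view'])
    else:
        s=robot.sense(); T=np.eye(4); T[:3,:3]=R.from_euler('xyz',s['ee_rot']).as_matrix(); T[:3,3]=s['tcp_pos']
        V=np.linalg.inv(T@np.array(k['tool_from_camera']))
    q=P@V[:3,:3].T+V[:3,3]
    return np.c_[k['fx']*q[:,0]/q[:,2]+k['cx'],k['fy']*q[:,1]/q[:,2]+k['cy']],V,k
def ray(c,uv,z):
    _,V,k=proj(c,[0,0,0]); o=-V[:3,:3].T@V[:3,3]
    d=V[:3,:3].T@np.array([(uv[0]-k['cx'])/k['fx'],(uv[1]-k['cy'])/k['fy'],1]); return o+d*(z-o[2])/d[2]
E
python3 - <<'E'
from h import *
s=robot.sense();print(s)
for c in ['scene','top']:
    cv2.imwrite(f'pics/{c}0.png',viewer.get_image(c)); k=viewer.get_calibration(c);print(c,k)
    for n in ['hard_drive','disc_drive','stand_a','wide_slot_seat','narrow_slot_seat']:
        for d in spotter.search_frame(n,c)[:3]: print(n,c,d['extent'],d['confidence'])
E
```

```text
pics
{'time': 0.0, 'joints': array([ 9.75021745e-01,  1.50975594e-01,  1.43803048e+00, -2.07060684e-05,
        1.55378836e+00, -1.34015864e-01]), 'joint_vel': array([ 0.00088326,  0.00064124,  0.00130606,  0.00061197, -0.00107092,
        0.00127674]), 'tau': array([ 5.36206608e-04, -7.13028502e+01, -5.70885551e+01, -1.84967648e-04,
        8.56136583e-03,  5.13843884e-05]), 'tcp_pos': array([256.06872947, 514.55937002, 230.68166009]), 'ee_rot': array([-3.14039888e+00, -1.40059028e-04,  2.67983422e+00]), 'contact_force': array([-0.21507927, -0.55744725, -0.3529721 ]), 'ft_torque': array([-0.03348414,  0.00545265, -0.00661542]), 'finger_gap': 0.9980806633012951}
scene {'fx': 570.1836295585191, 'fy': 570.1836295585191, 'cx': 326.6970578165977, 'cy': 239.132959357628, 'view': array([[-7.92614358e-01,  6.09622631e-01,  1.10782621e-02,
         4.32682911e+02],
       [ 4.67673813e-01,  6.19513450e-01, -6.30463552e-01,
        -2.06104381e+02],
       [-3.91207982e-01, -4.94533450e-01, -7.76139795e-01,
         1.89393659e+03],
       [ 0.00000000e+00,  0.00000000e+00,  0.00000000e+00,
 
[... 424 characters left out ...]
95079, 'view': array([[ 1.01308147e-01, -9.94853047e-01,  2.01864055e-03,
        -5.39562727e+01],
       [-9.72796794e-01, -9.94866135e-02, -2.09209970e-01,
         5.53183454e+02],
       [ 2.08334004e-01,  1.92309474e-02, -9.77868659e-01,
         9.99644163e+02],
       [ 0.00000000e+00,  0.00000000e+00,  0.00000000e+00,
         1.00000000e+00]])}
hard_drive top [250.8, 207.5, 314.1, 257.0] 0.83
disc_drive top [163.3, 177.4, 227.4, 233.0] 0.84
stand_a top [161.9, 208.1, 226.3, 257.0] 0.96
stand_a top [258.5, 249.6, 302.3, 270.0] 0.66
stand_a top [328.3, 146.6, 370.0, 187.2] 0.33
wide_slot_seat top [396.6, 243.1, 458.0, 252.2] 0.78
narrow_slot_seat top [398.8, 217.5, 454.3, 220.5] 0.55
```

```bash
python3 - <<'E'
import cv2
a=cv2.imread('pics/top0.png')[130:330,150:490]; cv2.imwrite('pics/t1.png',cv2.resize(a,(800,470),interpolation=cv2.INTER_CUBIC))
a=cv2.imread('pics/scene0.png')[100:380,200:480]; cv2.imwrite('pics/s1.png',cv2.resize(a,(600,600),interpolation=cv2.INTER_CUBIC))
E
```

```text
(no output)
```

View pics/t1.png

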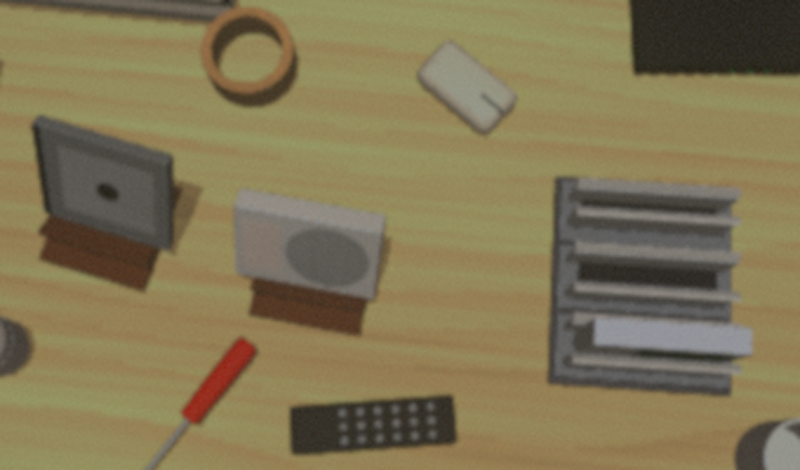

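View pics/s1.png

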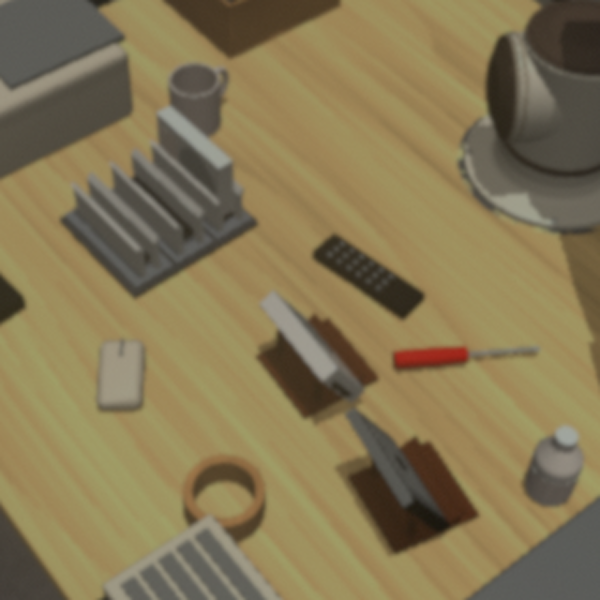

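The top view shows the disc drive at crop (105,180) and the hard drive at (310,245). The rack is on the right, with the narrow slot farthest away (about y=205), the wide slot in the middle (270) and the racked drive nearest (335). Next I fit poses from the masks.

```bash
cat >> h.py <<'E'
from scipy.optimize import minimize
def Rbox(yaw,tilt):  # drive axes: x=normal towards robot side, z up the face leaning away (+X world when yaw=0)
    return R.from_euler('ZY',[yaw,tilt]).as_matrix()
def corners(p,yaw,tilt,dim):
    c=np.array([[a*dim[0]/2,b*dim[1]/2,h*dim[2]] for a in(-1,1) for b in(-1,1) for h in(0,1)])
    return c@Rbox(yaw,tilt).T+p
def sil(c,C,sc=4):
    uv,_,_=proj(c,C); m=np.zeros((480*sc//2,640*sc//2),np.uint8) 
    h=cv2.convexHull(uv.astype(np.float32)); cv2.fillConvexPoly(m,np.round((h*sc/2)*16).astype(np.int32),255,shift=4); return m>0
def fit(masks,p0,dim,tilt,free):
    M={c:cv2.resize(m.astype(np.float32),(1280,960))>.5 for c,m in masks.items()}
    def cost(q):
        p=np.array(p0,float); p[free]=q; t=0
        for c,m in M.items():
            s=sil(c,corners(p[:3],p[3]/100,tilt,dim)); t+=1-(s&m).sum()/(s|m).sum()
        return t
    x0=np.array(p0,float)[free]; best=None
    for k in range(3):
        sx=np.vstack([x0]+[x0+np.eye(len(x0))[i]*(8-2*k) for i in range(len(x0))])
        r=minimize(cost,x0,method='Nelder-Mead',options=dict(initial_simplex=sx,maxiter=300)); x0=r.x
    p=np.array(p0,float); p[free]=x0; return p,r.fun
E
python3 - <<'E'
from h import *
viewer.get_image('top'); viewer.get_image('scene')
T=np.deg2rad(30)
for n,d in [('hard_drive',(26,147,102)),('disc_drive',(15,140,130)),('racked_drive_centre',(26,147,102))]:
    ms={}
    for c in ['top','scene']:
        L=spotter.outline_of(n,c)
        for i,o in enumerate(L[:3]): print(n,c,i,o['extent'],round(o['confidence'],2))
        if n.startswith('rack'): L=[o for o in L if (o['extent'][0]>380 if c=='top' else o['extent'][1]<170)]
        if L: ms[c]=L[0]['mask']
    u=[np.mean(x) for x in np.nonzero(ms['top'])][::-1]; g=ray('top',u,80)
    for use in (['top'],['scene'],['top','scene']):
        mm={c:ms[c] for c in use if c in ms}
        if not mm: continue
        if n.startswith('rack'): print(use,fit(mm,[g[0],g[1],32,0],d,0,[0,1,3]))
        else: print(use,fit(mm,[g[0]-25,g[1],30,0],d,T,[0,1,2,3]))
for q in [(395.5,206),(395.5,226),(388,206)]: pass
for nm,px in dict(bl=(386,206),br=(460,209),fr=(460,296.5),fl=(384,292)).items(): print(nm,ray('top',px,10))
for nm,px in dict(n_far_l=(396,210),n_far_r=(463,212),w_far_l=(396,237),w_far_r=(463.5,239),w_near_l=(395,252),w_near_r=(463.5,256)).items(): print(nm,ray('top',px,80))
for nm in ['wide_slot_seat','narrow_slot_seat']:
    for o in spotter.outline_of(nm,'top')[:1]: print(nm,o['extent'],ray('top',((o['extent'][0]+o['extent'][2])/2,(o['extent'][1]+o['extent'][3])/2),38))
E
```

```text
hard_drive top 0 [250.9, 210.8, 313.4, 257.8] 0.65
['top'] (array([527.07345578,  90.59310237,   2.18890031,  -8.83555722]), np.float64(0.021213778020776397))
['top', 'scene'] (array([527.07345578,  90.59310237,   2.18890031,  -8.83555722]), np.float64(0.021213778020776397))
disc_drive top 0 [164.8, 180.8, 226.5, 236.3] 0.73
disc_drive scene 0 [363.2, 290.9, 408.9, 349.0] 0.72
disc_drive scene 1 [321.5, 239.0, 368.9, 289.9] 0.22
['top'] (array([564.85502377, 314.82191515, -15.92609175, -20.23375271]), np.float64(0.024639999999999995))
['scene'] (array([564.9042186 , 310.3800126 ,  38.37491406, -17.25844687]), np.float64(0.13062536528345992))
['top', 'scene'] (array([555.69675131, 303.90690124,  18.70317575, -18.10542881]), np.float64(0.18603962369963667))
racked_drive_centre top 0 [395.9, 266.8, 469.5, 284.9] 0.57
racked_drive_centre scene 0 [270.6, 149.2, 308.8, 198.4] 0.63
racked_drive_centre scene 1 [284.2, 313.6, 325.6, 353.3] 0.16
['top'] (array([ 484.13207072, -268.41321518,   32.        ,    4.61545962]), np.float64(0.09988385598141691))
['scene'] (array([ 481.97889312, -267.6
[... 173 characters left out ...]
.34915879492724666))
bl [ 659.91907273 -164.67241902   10.        ]
br [ 671.17828707 -352.15840775   10.        ]
fr [ 450.16407566 -359.59857145   10.        ]
fl [ 442.26730909 -174.73757584   10.        ]
n_far_l [ 631.53738752 -179.47370359   80.        ]
n_far_r [ 642.82241158 -337.88845946   80.        ]
w_far_l [ 566.16349133 -183.6544924    80.        ]
w_far_r [ 577.46316113 -341.16485766   80.        ]
w_near_l [ 530.34038162 -183.6166286    80.        ]
w_near_r [ 537.1042636  -342.45683483   80.        ]
wide_slot_seat [396.4, 240.6, 457.8, 253.3] [ 558.76567392 -267.23332231   38.        ]
narrow_slot_seat [401.4, 218.2, 449.3, 223.1] [ 624.09369687 -259.71437571   38.        ]
```

```bash
cat >> h.py <<'E'
def toolR(yaw,tilt): 
    D=Rbox(yaw,tilt); return np.c_[D[:,1],D[:,0],-D[:,2]]
def cmd(pos,Rt,quiet=False):
    s=robot.sense(); R0=R.from_euler('xyz',s['ee_rot']).as_matrix()
    d=R0.T@(np.array(pos)-s['tcp_pos'])/25; r=np.rad2deg(R.from_matrix(R0.T@Rt).as_rotvec())/10
    n=max(np.linalg.norm(d)*25/62.5,np.linalg.norm(r)*10/10.7)
    if not quiet: print('row',np.round(np.r_[d,r],3).tolist(),'min rows',round(n,1),'t',round(s['time'],2),'F',np.round(s['contact_force'],1),'gap',round(s['finger_gap']*85.4,1))
    return np.r_[d,r]
E
python3 - <<'E'
from h import *
D=Rbox(-.088,np.pi/6); print(viewer.get_calibration('wrist'))
cmd(np.array([527,91,20])+D[:,2]*240,toolR(-.088,np.pi/6))
E
```

```text
{'fx': 397.45178220156066, 'fy': 397.45178220156066, 'cx': 314.985274413854, 'cy': 242.39543079898988, 'tool_from_camera': array([[-8.08516846e-04, -9.65581210e-01, -2.60100505e-01,
         6.47866129e+01],
       [ 9.99998582e-01, -1.16491971e-03,  1.21610253e-03,
         6.71152888e-01],
       [-1.47724196e-03, -2.60099153e-01,  9.65580783e-01,
        -1.42470871e+02],
       [ 0.00000000e+00,  0.00000000e+00,  0.00000000e+00,
         1.00000000e+00]])}
row [-21.718, -8.596, 0.139, 2.629, 1.794, 6.693] min rows 9.3 t 1.1 F [ 0.6 -0.1 -0.2] gap 85.2
```

>>> arm_command(plan=[-21.7, -8.6, 0.1, 2.63, 1.79, 6.7, -21.7, -8.6, 0.1, 2.63, 1.79, 6.7, -21.7, -8.6, 0.1, 2.63, 1.79, 6.7, -21.7, -8.6, 0.1, 2.63, 1.79, 6.7, -21.7, -8.6, 0.1, 2.63, 1.79, 6.7, -21.7, -8.6, 0.1, 2.63, 1.79, 6.7, -21.7, -8.6, 0.1, 2.63, 1.79, 6.7, -21.7, -8.6, 0.1, 2.63, 1.79, 6.7, -21.7, -8.6, 0.1, 2.63, 1.79, 6.7, -21.7, -8.6, 0.1, 2.63, 1.79, 6.7], gripper=70)

```text
time: 2.35
tcp_pos: [647.7, 77.4, 227.5]
ee_rot: [-2.617, 0.001, 1.479]
contact_force: [-1.1, 1.4, -0.4]
finger_gap: 0.819
```

```bash
python3 - <<'E'
from h import *
T=np.pi/6
cmd(np.array([527,91,20])+Rbox(-.088,T)[:,2]*240,toolR(-.088,T))
im=viewer.get_image('wrist')
L=spotter.outline_of('hard_drive','wrist')
for o in L[:2]: print(o['extent'],o['confidence'])
u,_,_=proj('wrist',corners(np.array([527,91,20]),-.088,T,(26,147,102)))
for q in u: cv2.circle(im,tuple(int(v) for v in q),3,(0,0,255),-1)
if L: im[L[0]['mask']^cv2.erode(L[0]['mask'].astype(np.uint8),np.ones((3,3))).astype(bool)]=(0,255,0)
cv2.imwrite('pics/w1.png',im)
E
```

```text
row [0.116, -0.059, 0.016, -0.004, -0.005, -0.024] min rows 0.1 t 2.35 F [-1.1  1.4 -0.4] gap 70.0
[286.1, 122.7, 328.9, 319.6] 0.55
```

View pics/w1.png

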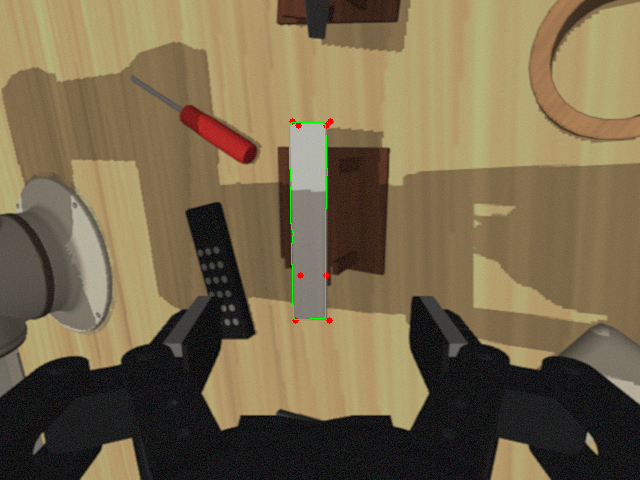

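The wrist view shows the drive's top edge at x=290–328, y=122–320. My projected corners land on it to within about 3 px, so I refine by fitting the wrist and top masks together.

```bash
python3 - <<'E'
from h import *
T=np.pi/6; d=(26,147,102); ms={}
for c in ['wrist','top']:
    viewer.get_image(c)
    L=spotter.outline_of('hard_drive',c); print(c,L[0]['extent'] if L else None)
    if L: ms[c]=L[0]['mask']
r={}
for use in (['wrist'],['wrist','top']):
    mm={c:ms[c] for c in use if c in ms}; p,f=fit(mm,[527,91,20,-8.8],d,T,[0,1,2,3]); print(use,p,f)
D=Rbox(p[3]/100,T)
print('top mid',p[:3]+D[:,2]*102)
cmd(p[:3]+D[:,2]*(102-38),toolR(p[3]/100,T))
E
```

```text
wrist [287.4, 125.0, 330.2, 320.4]
top [163.0, 181.7, 213.0, 229.5]
['wrist'] [521.62398521  92.41363474  19.89150319  -8.09584997] 0.016543408923626934
['wrist', 'top'] [521.62398521  92.41363474  19.89150319  -8.09584997] 1.016543408923627
top mid [572.45694237  88.28926009 108.22609437]
row [0.013, -0.13, 7.175, 0.002, -0.017, -0.037] min rows 2.9 t 2.65 F [-0.3  0.2 -0.3] gap 69.9
```

>>> arm_command(plan=[0, -0.13, 1.5, 0, 0, 0, 0, -0.13, 3, 0, 0, 0, 0, -0.13, 4.5, 0, 0, 0, 0, -0.13, 6, 0, 0, 0, 0, -0.13, 7, 0, 0, 0, 0, -0.13, 7, 0, 0, 0])

```text
time: 3.4
tcp_pos: [554.2, 90.2, 78.8]
ee_rot: [-2.617, 0.001, 1.484]
contact_force: [1.2, -0.5, -0.1]
finger_gap: 0.821
```

>>> arm_command(plan=[0, 0, 0, 0, 0, 0, 0, 0, 0, 0, 0, 0, 0, 0, 0, 0, 0, 0, 0, 0, 0, 0, 0, 0], gripper=0)

```text
time: 3.9
tcp_pos: [555.2, 90.2, 79.5]
ee_rot: [-2.619, 0.0, 1.484]
contact_force: [5.2, 0.8, 3.9]
finger_gap: 0.3
```

>>> arm_command(plan=[0, 0, -0.5, 0, 0, 0, 0, 0, -1.5, 0, 0, 0, 0, 0, -3, 0, 0, 0, 0, 0, -4.5, 0, 0, 0, 0, 0, -5, 0, 0, 0])

```text
time: 4.53
tcp_pos: [618.6, 84.7, 189.6]
ee_rot: [-2.622, 0.0, 1.484]
contact_force: [-0.1, 0.5, -6.1]
finger_gap: 0.293
```

```bash
python3 - <<'E'
from h import *
s=robot.sense();print(s['tcp_pos'],s['ee_rot'])
cmd([530,-370,330],toolR(.05,0))
E
```

```text
[618.61704175  84.66415568 189.57491608] [-2.62165370e+00  2.25392556e-04  1.48367165e+00]
row [-18.427, -4.48, -3.903, -2.974, -0.203, -0.768] min rows 7.7 t 4.53 F [-0.1  0.5 -6.1] gap 25.0
```

>>> arm_command(plan=[-18.4, -4.5, -3.9, -2.97, -0.2, -0.77, -18.4, -4.5, -3.9, -2.97, -0.2, -0.77, -18.4, -4.5, -3.9, -2.97, -0.2, -0.77, -18.4, -4.5, -3.9, -2.97, -0.2, -0.77, -18.4, -4.5, -3.9, -2.97, -0.2, -0.77, -18.4, -4.5, -3.9, -2.97, -0.2, -0.77, -18.4, -4.5, -3.9, -2.97, -0.2, -0.77, -18.4, -4.5, -3.9, -2.97, -0.2, -0.77, -18.4, -4.5, -3.9, -2.97, -0.2, -0.77, -18.4, -4.5, -3.9, -2.97, -0.2, -0.77])

```text
time: 5.78
tcp_pos: [529.4, -368.9, 329.1]
ee_rot: [-3.14, -0.002, 1.621]
contact_force: [1.1, 1.0, -5.6]
finger_gap: 0.299
```

```bash
cat >> h.py <<'E'
def rackpts(p,yaw,zs):
    # rack frame at middle slot floor xy; lines along y, lips of dividers at z=80; slots narrow(+72) wide(0) racked(-72)
    out=[]
    for off,w in [(72,18.5),(0,29.5),(-72,29.5)]:
        for s in(-1,1):
            for y in(-82.5,82.5): out.append([off+s*(w/2+ (4 if zs>70 else 0)),y,zs])
    q=np.array(out); q[:,:2]=q[:,:2]@R.from_euler('z',yaw).as_matrix()[:2,:2].T+p; return q
E
python3 - <<'E'
from h import *
s=robot.sense();print(s['tcp_pos'],s['ee_rot'],s['contact_force'])
im=viewer.get_image('wrist'); cv2.imwrite('pics/w2raw.png',im)
for n in ['hard_drive','racked_drive_centre','wide_slot_seat','narrow_slot_seat']:
    for o in spotter.search_frame(n,'wrist')[:3]: print(n,o['extent'],round(o['confidence'],2))
u,_,_=proj('wrist',rackpts([554,-263],.05,80))
for q in u: cv2.circle(im,tuple(int(v) for v in q),2,(0,0,255),-1)
cv2.imwrite('pics/w2.png',im)
E
```

```text
[ 529.39763552 -368.87900944  329.13332141] [-3.13975844e+00 -2.19888855e-03  1.62075382e+00] [ 1.06630092  0.99399974 -5.58948932]
hard_drive [262.1, 119.6, 364.6, 423.0] 0.87
hard_drive [408.1, 22.7, 429.1, 169.1] 0.72
racked_drive_centre [245.4, 0.0, 287.6, 177.3] 0.89
wide_slot_seat [332.3, 23.9, 360.2, 117.9] 0.75
wide_slot_seat [374.2, 0.2, 456.5, 184.7] 0.3
wide_slot_seat [311.5, 0.0, 383.4, 184.1] 0.29
narrow_slot_seat [408.8, 21.9, 427.8, 166.8] 0.88
narrow_slot_seat [265.1, 118.9, 362.8, 421.3] 0.63
```

View pics/w2.png

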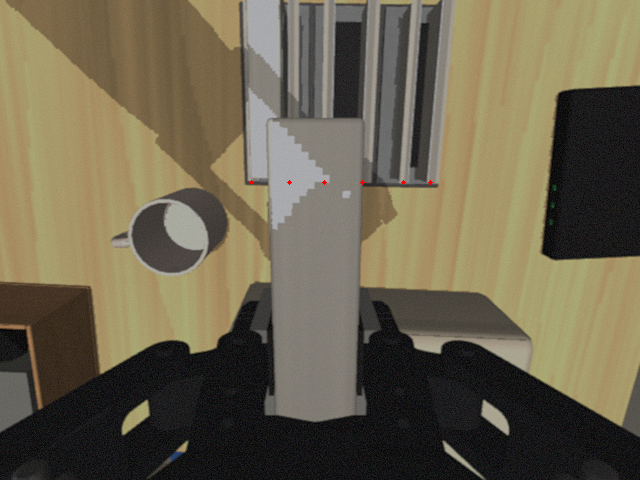

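The held drive covers image columns 265–362. The rack is at columns 243–450 and my model's divider ends land close by. I zoom in to read the divider edges.

```bash
python3 - <<'E'
import cv2
a=cv2.imread('pics/w2raw.png')[0:195,235:465]; cv2.imwrite('pics/w2c.png',cv2.resize(a,None,fx=3,fy=3,interpolation=cv2.INTER_CUBIC))
E
```

```text
(no output)
```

View pics/w2c.png

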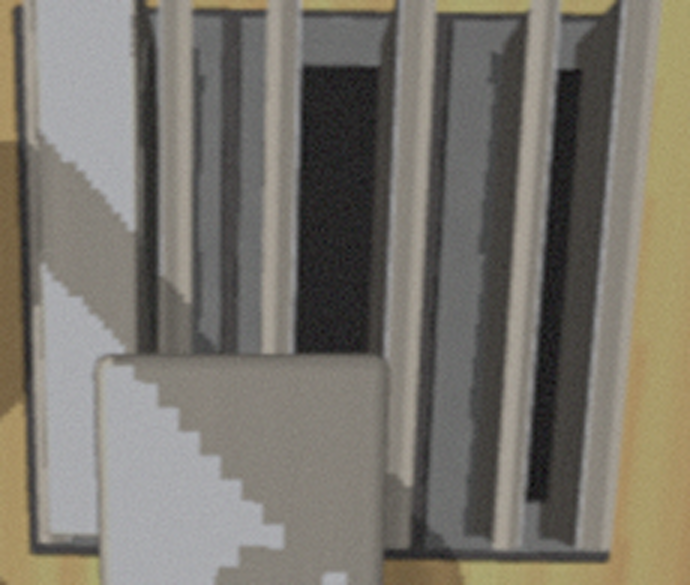

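```bash
python3 - <<'E'
from h import *
f=lambda x,y,z:ray('wrist',(235+x/3,y/3),z).round(1)
print('base near corners',f(34,553,10),f(608,560,10),'far L',f(17,8,10),'far pt',f(380,14,10))
print('seat narrow ends',f(565,70,38),f(537,500,38),'wide far',f(340,67,38))
print('wide mouth y40 outer',f(267,40,78),f(435,40,78),' inner',f(300,40,78),f(395,40,78))
print('wide y300 outer',f(262,300,78),f(420,300,78),'inner',f(295,300,78),f(388,300,78))
print('nar y40',f(523,40,78),f(655,40,78),f(556,40,78),f(617,40,78),' y500',f(497,500,78),f(612,500,78),f(528,500,78),f(582,500,78))
print('div near ends',f(508,547,80),f(595,550,80))
E
```

```text
base near corners [ 451.  -360.5   10. ] [ 672.9 -351.9   10. ] far L [ 444.  -172.8   10. ] far pt [ 569.5 -168.3   10. ]
seat narrow ends [ 629.1 -189.7   38. ] [ 635.8 -328.9   38. ] wide far [ 555.1 -192.6   38. ]
wide mouth y40 outer [ 530.4 -196.6   78. ] [ 580.2 -194.1   78. ]  inner [ 540.2 -196.1   78. ] [ 568.3 -194.7   78. ]
wide y300 outer [ 532.9 -269.5   78. ] [ 582.3 -267.    78. ] inner [ 543.2 -269.    78. ] [ 572.3 -267.5   78. ]
nar y40 [ 606.3 -192.8   78. ] [ 645.4 -190.8   78. ] [ 616.1 -192.3   78. ] [ 634.2 -191.3   78. ]  y500 [ 612.9 -327.1   78. ] [ 650.3 -325.2   78. ] [ 623.  -326.6   78. ] [ 640.5 -325.7   78. ]
div near ends [ 617.6 -341.9   80. ] [ 646.2 -341.5   80. ]
```

```bash
python3 - <<'E'
from h import *
cmd([557.6,-261.5,225],toolR(.04,0))
E
```

```text
row [4.209, 1.332, 4.206, -0.005, -0.005, 0.065] min rows 2.4 t 6.03 F [-0.2 -0.3 -5. ] gap 25.2
```

>>> arm_command(plan=[1.0, 0.33, 1.0, 0, 0, 0, 2.5, 0.8, 2.5, 0, 0, 0.06, 4.2, 1.33, 4.2, 0, 0, 0.06, 4.2, 1.33, 4.2, 0, 0, 0.06, 4.2, 1.33, 4.2, 0, 0, 0.06])

```text
time: 6.65
tcp_pos: [557.8, -261.4, 225.8]
ee_rot: [-3.141, -0.0, 1.613]
contact_force: [0.1, -0.2, -5.0]
finger_gap: 0.297
```

```bash
python3 - <<'E'
from h import *
cmd([557.6,-261.5,225],toolR(.04,0))
im=viewer.get_image('wrist'); cv2.imwrite('pics/w3.png',im)
E
```

```text
row [-0.004, -0.009, 0.031, -0.002, -0.001, 0.011] min rows 0.0 t 6.65 F [ 0.1 -0.2 -5. ] gap 25.3
```

View pics/w3.png

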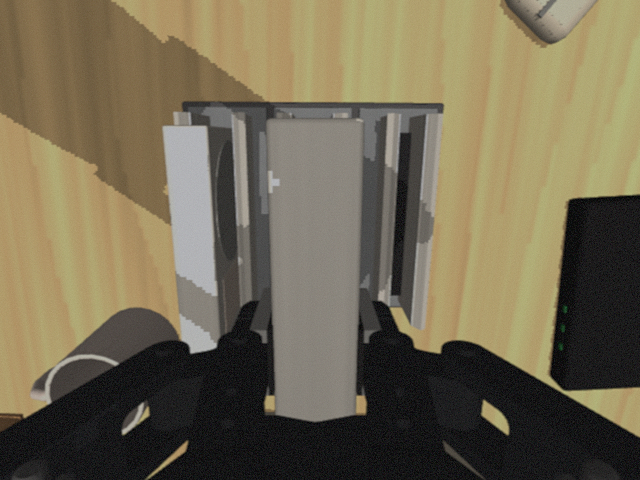

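In this view the drive centre (col 314.5) is about 2 px right of the rack centre (col 312.5 from the base edge and dividers). I shift slightly in −x and descend to the mouth.

>>> arm_command(plan=[0, -0.03, 0.6, 0, 0, 0, 0, -0.03, 1.3, 0, 0, 0, 0, -0.03, 2, 0, 0, 0, 0, -0.03, 2.6, 0, 0, 0, 0, -0.03, 3.0, 0, 0, 0, 0, -0.03, 3.4, 0, 0, 0, 0, -0.03, 3.4, 0, 0, 0])

```text
time: 7.58
tcp_pos: [557.0, -261.9, 140.5]
ee_rot: [-3.141, -0.0, 1.612]
contact_force: [1.4, 0.8, -4.7]
finger_gap: 0.297
```

>>> arm_command(plan=[0, 0, 0.2, 0, 0, 0, 0, 0, 0.4, 0, 0, 0, 0, 0, 0.4, 0, 0, 0])

```text
time: 7.95
tcp_pos: [558.3, -262.6, 138.1]
ee_rot: [3.135, 0.005, 1.612]
contact_force: [-22.3, 14.0, 68.8]
finger_gap: 0.294
```

>>> arm_command(plan=[0, 0, 0.2, 0, 0, 0, 0, 0, 0.4, 0, 0, 0, 0, 0, 0.4, 0, 0, 0])

```text
time: 8.32
tcp_pos: [559.1, -263.3, 137.1]
ee_rot: [3.129, 0.01, 1.613]
contact_force: [-34.1, 18.7, 85.8]
finger_gap: 0.297
```

Contact on the +x lip came too early. I back off and look.

>>> arm_command(plan=[0, 0, -0.6, 0, 0, 0, 0, 0, -1.2, 0, 0, 0, 0, 0, -1.2, 0, 0, 0])

```text
time: 8.7
tcp_pos: [559.2, -263.3, 168.0]
ee_rot: [3.128, 0.011, 1.613]
contact_force: [-0.2, -0.9, -5.3]
finger_gap: 0.295
```

```bash
python3 - <<'E'
from h import *
s=robot.sense();print(s['tcp_pos'],s['ee_rot'],s['contact_force'],s['ft_torque'],s['finger_gap'])
cmd([556,-261.5,168],toolR(.04,0))
im=viewer.get_image('wrist'); cv2.imwrite('pics/w4.png',im)
for o in spotter.search_frame('hard_drive','wrist')[:2]: print(o['extent'],o['confidence'])
E
```

```text
[ 559.20344283 -263.25060377  167.96993031] [3.12790604 0.01095247 1.61260028] [-0.24188866 -0.91053919 -5.26162852] [ 0.032573   -0.00779255  0.01057739] 0.29513288491161277
row [0.075, -0.125, -0.004, 0.078, 0.063, 0.011] min rows 0.1 t 8.7 F [-0.2 -0.9 -5.3] gap 25.2
[263.9, 114.0, 366.4, 421.7] 0.64
```

View pics/w4.png

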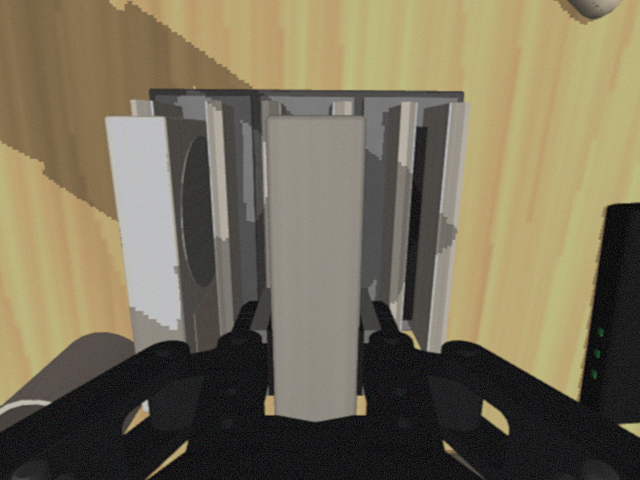

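```bash
python3 - <<'E'
from h import *
f=lambda x,y,z:ray('wrist',(x,y),z).round(1)
print('base far corners',f(151,91,10),f(464,93.5,10))
print('wide walls far',f(260,104,80),f(355,104,80),'inner right',f(332,104,80))
print('racked R wall',f(206,102,80),f(222,102,80),'narrow L',f(400,104,80),f(416,104,80),'narrow R',f(449,104,80),f(467,104,80))
print('narrow seat',f(421,127,38),f(408,325,38),'narrow R near',f(443,345,80),f(428,345,80))
E
```

```text
base far corners [ 443.  -172.8   10. ] [ 663.2 -165.2   10. ]
wide walls far [ 527.7 -182.4   80. ] [ 579.2 -180.3   80. ] inner right [ 566.7 -180.8   80. ]
racked R wall [ 498.5 -182.6   80. ] [ 507.2 -182.3   80. ] narrow L [ 603.7 -179.2   80. ] [ 612.4 -178.9   80. ] narrow R [ 630.4 -178.1   80. ] [ 640.3 -177.7   80. ]
narrow seat [ 627.8 -189.8   38. ] [ 634.  -332.4   38. ] narrow R near [ 645.9 -324.5   80. ] [ 636.2 -324.9   80. ]
```

```bash
python3 - <<'E'
from h import *
cmd([555.6,-261.7,144],toolR(.044,0))
E
```

```text
row [0.063, -0.128, 0.883, 0.065, 0.054, -0.013] min rows 0.4 t 8.8 F [-1.  -0.2 -5. ] gap 25.0
```

>>> arm_command(plan=[0.06, -0.13, 0.2, 0.065, 0.054, -0.013, 0.06, -0.13, 0.5, 0.065, 0.054, -0.013, 0.06, -0.13, 0.88, 0.065, 0.054, -0.013, 0.06, -0.13, 0.88, 0.065, 0.054, -0.013])

```text
time: 9.3
tcp_pos: [555.1, -261.5, 142.7]
ee_rot: [-3.14, -0.001, 1.615]
contact_force: [-0.4, -0.2, -5.0]
finger_gap: 0.294
```

>>> arm_command(plan=[0, 0, 0.1, 0, 0, 0, 0, 0, 0.2, 0, 0, 0, 0, 0, 0.3, 0, 0, 0, 0, 0, 0.3, 0, 0, 0])

```text
time: 9.8
tcp_pos: [555.2, -261.5, 135.1]
ee_rot: [-3.14, -0.001, 1.615]
contact_force: [0.2, 0.1, -4.5]
finger_gap: 0.3
```

>>> arm_command(plan=[0, 0, 0.1, 0, 0, 0, 0, 0, 0.2, 0, 0, 0, 0, 0, 0.3, 0, 0, 0, 0, 0, 0.3, 0, 0, 0])

```text
time: 10.3
tcp_pos: [555.2, -261.4, 127.4]
ee_rot: [-3.14, -0.001, 1.615]
contact_force: [1.0, 1.0, -4.8]
finger_gap: 0.295
```

>>> arm_command(plan=[0, 0, 0.1, 0, 0, 0, 0, 0, 0.2, 0, 0, 0, 0, 0, 0.3, 0, 0, 0, 0, 0, 0.4, 0, 0, 0, 0, 0, 0.4, 0, 0, 0])

```text
time: 10.92
tcp_pos: [555.1, -261.4, 117.1]
ee_rot: [-3.14, -0.002, 1.615]
contact_force: [1.3, -0.4, -5.4]
finger_gap: 0.296
```

>>> arm_command(plan=[0, 0, 0.06, 0, 0, 0, 0, 0, 0.12, 0, 0, 0, 0, 0, 0.18, 0, 0, 0, 0, 0, 0.24, 0, 0, 0, 0, 0, 0.24, 0, 0, 0])

```text
time: 11.55
tcp_pos: [555.1, -261.3, 111.0]
ee_rot: [-3.14, -0.002, 1.615]
contact_force: [1.7, 0.0, -6.5]
finger_gap: 0.293
```

>>> arm_command(plan=[0, 0, 0.04, 0, 0, 0, 0, 0, 0.08, 0, 0, 0, 0, 0, 0.12, 0, 0, 0, 0, 0, 0.12, 0, 0, 0])

```text
time: 12.05
tcp_pos: [555.1, -261.3, 107.9]
ee_rot: [-3.14, -0.002, 1.615]
contact_force: [2.6, 1.0, -5.6]
finger_gap: 0.296
```

>>> arm_command(plan=[0, 0, 0.04, 0, 0, 0, 0, 0, 0.08, 0, 0, 0, 0, 0, 0.08, 0, 0, 0])

```text
time: 12.42
tcp_pos: [555.1, -261.2, 105.7]
ee_rot: [-3.14, -0.002, 1.615]
contact_force: [2.5, 0.1, -6.0]
finger_gap: 0.302
```

>>> arm_command(plan=[0, 0.02, 0.04, 0, 0, 0, 0, 0.02, 0.08, 0, 0, 0, 0, 0.02, 0.08, 0, 0, 0])

```text
time: 12.8
tcp_pos: [555.5, -261.1, 104.4]
ee_rot: [-3.14, -0.002, 1.615]
contact_force: [-2.9, 4.8, 5.2]
finger_gap: 0.295
```

>>> arm_command(plan=[0, 0, 0.04, 0, 0, 0, 0, 0, 0.08, 0, 0, 0, 0, 0, 0.08, 0, 0, 0])

```text
time: 13.18
tcp_pos: [555.5, -261.0, 103.1]
ee_rot: [-3.14, -0.001, 1.615]
contact_force: [-2.5, 4.2, 6.8]
finger_gap: 0.295
```

>>> arm_command(plan=[0, 0, 0.04, 0, 0, 0, 0, 0, 0.08, 0, 0, 0, 0, 0, 0.12, 0, 0, 0, 0, 0, 0.12, 0, 0, 0])

```text
time: 13.68
tcp_pos: [555.5, -260.9, 101.0]
ee_rot: [-3.14, -0.001, 1.615]
contact_force: [-4.0, 4.5, 6.7]
finger_gap: 0.295
```

>>> arm_command(plan=[0, 0, 0.04, 0, 0, 0, 0, 0, 0.08, 0, 0, 0, 0, 0, 0.08, 0, 0, 0])

```text
time: 14.05
tcp_pos: [555.4, -260.9, 99.7]
ee_rot: [-3.14, -0.001, 1.615]
contact_force: [-3.7, 3.4, 7.1]
finger_gap: 0.291
```

>>> arm_command(plan=[0, 0, 0.04, 0, 0, 0, 0, 0, 0.06, 0, 0, 0, 0, 0, 0.06, 0, 0, 0])

```text
time: 14.42
tcp_pos: [555.4, -260.9, 99.1]
ee_rot: [-3.141, -0.0, 1.616]
contact_force: [-4.5, 4.0, 5.8]
finger_gap: 0.293
```

>>> arm_command(plan=[0, 0, 0.04, 0, 0, 0, 0, 0, 0.08, 0, 0, 0, 0, 0, 0.08, 0, 0, 0])

```text
time: 14.8
tcp_pos: [555.4, -260.8, 97.8]
ee_rot: [-3.141, 0.0, 1.616]
contact_force: [-3.2, 3.6, 7.2]
finger_gap: 0.294
```

>>> arm_command(plan=[0, 0, 0.04, 0, 0, 0, 0, 0, 0.08, 0, 0, 0, 0, 0, 0.08, 0, 0, 0])

```text
time: 15.18
tcp_pos: [555.4, -260.9, 97.5]
ee_rot: [-3.141, 0.001, 1.616]
contact_force: [-7.6, 5.5, 17.6]
finger_gap: 0.299
```

>>> arm_command(plan=[0, 0, 0.04, 0, 0, 0, 0, 0, 0.08, 0, 0, 0, 0, 0, 0.08, 0, 0, 0])

```text
time: 15.55
tcp_pos: [555.4, -260.9, 97.5]
ee_rot: [3.141, 0.002, 1.616]
contact_force: [-8.4, 6.4, 21.3]
finger_gap: 0.295
```

>>> arm_command(plan=[0, 0, 0.08, 0, 0, 0, 0, 0, 0.14, 0, 0, 0, 0, 0, 0.14, 0, 0, 0])

```text
time: 15.92
tcp_pos: [555.5, -261.0, 97.3]
ee_rot: [3.14, 0.003, 1.616]
contact_force: [-14.7, 9.7, 36.8]
finger_gap: 0.295
```

Firm stop: 37 N with no further motion. I relax the push and release.

>>> arm_command(plan=[0, 0, 0, 0, 0, 0, 0, 0, 0, 0, 0, 0])

```text
time: 16.18
tcp_pos: [555.6, -261.0, 97.5]
ee_rot: [3.14, 0.004, 1.617]
contact_force: [-1.6, 4.0, 7.5]
finger_gap: 0.294
```

>>> arm_command(plan=[0, 0, 0, 0, 0, 0, 0, 0, 0, 0, 0, 0, 0, 0, 0, 0, 0, 0, 0, 0, 0, 0, 0, 0], gripper=50)

```text
time: 16.68
tcp_pos: [555.6, -261.0, 97.5]
ee_rot: [3.14, 0.003, 1.617]
contact_force: [0.0, 0.7, -0.4]
finger_gap: 0.588
```

>>> arm_command(plan=[0, 0, -1, 0, 0, 0, 0, 0, -3, 0, 0, 0, 0, 0, -5, 0, 0, 0, 0, 0, -6, 0, 0, 0, 0, 0, -6, 0, 0, 0])

```text
time: 17.3
tcp_pos: [555.7, -260.8, 249.5]
ee_rot: [3.137, 0.005, 1.617]
contact_force: [0.5, 0.5, 0.2]
finger_gap: 0.585
```

```bash
python3 - <<'E'
from h import *
s=robot.sense();print(s['tcp_pos'],s['ee_rot'],s['contact_force'],s['finger_gap'])
im=viewer.get_image('wrist'); cv2.imwrite('pics/w5.png',im)
for o in spotter.search_frame('hard_drive','wrist')[:3]: print(o['extent'],o['confidence'])
D=Rbox(-.19,np.pi/6); print('disc view'); cmd(np.array([557,308,20])+D[:,2]*265,toolR(-.19,np.pi/6))
E
```

```text
[ 555.74781741 -260.78916967  249.51298552] [3.13682637 0.00545429 1.61655434] [0.47356872 0.4522077  0.20551429] 0.5849272382867441
[292.2, 124.5, 334.5, 338.3] 0.91
[44.0, 294.7, 188.1, 381.0] 0.19
disc view
row [21.471, 6.269, -0.171, 2.996, 0.37, 1.315] min rows 8.9 t 17.4 F [ 0.   0.4 -0.8] gap 50.3
```

View pics/w5.png

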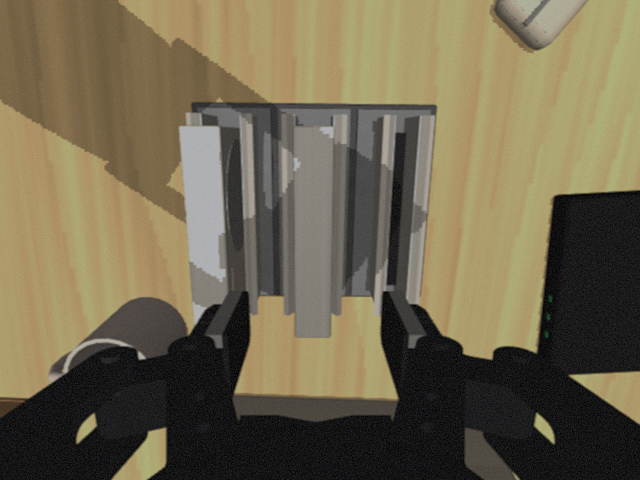

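The picture shows the hard drive seated at cols 295–332, rows 126–338, with its top level with the racked drive (rows 126 on). On to the disc drive.

>>> arm_command(plan=[21.4, 6.0, 0.6, 3.0, 0.37, 1.3, 21.4, 6.0, 0.6, 3.0, 0.37, 1.3, 21.4, 6.0, 0.6, 3.0, 0.37, 1.3, 21.4, 6.0, 0.6, 3.0, 0.37, 1.3, 21.4, 6.0, 0.6, 3.0, 0.37, 1.3, 21.4, 6.0, 0.6, 3.0, 0.37, 1.3, 21.4, 6.0, 0.6, 3.0, 0.37, 1.3, 21.4, 6.0, 0.6, 3.0, 0.37, 1.3, 21.4, 6.0, 0.6, 3.0, 0.37, 1.3, 21.4, 6.0, 0.6, 3.0, 0.37, 1.3], gripper=60)

```text
time: 18.65
tcp_pos: [680.0, 285.0, 226.3]
ee_rot: [-2.613, 0.0, 1.388]
contact_force: [0.2, -0.7, 0.1]
finger_gap: 0.703
```

```bash
python3 - <<'E'
from h import *
T=np.pi/6;d=(15,140,130)
s=robot.sense();print(s['tcp_pos'],s['ee_rot'])
im=viewer.get_image('wrist'); cv2.imwrite('pics/w6raw.png',im); L=spotter.outline_of('disc_drive','wrist'); 
for o in L[:3]: print(o['extent'],o['confidence'])
p,f=fit({'wrist':L[0]['mask']},[557,308,20,-19],d,T,[0,1,2,3]); print('4dof',p,f)
p,f=fit({'wrist':L[0]['mask']},[557,308,20,-19],d,T,[0,1,3]); print('z=20',p,f)
u,_,_=proj('wrist',corners(p[:3],p[3]/100,T,d))
for q in u: cv2.circle(im,tuple(int(v) for v in q),2,(0,0,255),-1)
m=L[0]['mask']; im[m^cv2.erode(m.astype(np.uint8),np.ones((3,3))).astype(bool)]=(0,255,0)
cv2.imwrite('pics/w6.png',im)
D=Rbox(p[3]/100,T); cmd(p[:3]+D[:,2]*(130-34),toolR(p[3]/100,T))
E
```

```text
[679.95395077 285.00035778 226.28479534] [-2.61317158e+00  4.66589884e-04  1.38766539e+00]
[297.1, 134.1, 322.0, 339.7] 0.86
4dof [557.1936029  302.00780768  19.41662987 -20.11281508] 0.019532281053687428
z=20 [557.6070604  302.3497388   20.         -20.14439142] 0.022059597767716155
row [-0.107, -0.132, 5.856, -0.019, 0.046, 0.072] min rows 2.3 t 18.75 F [-0.5 -0.4 -0.4] gap 60.3
```

View pics/w6.png

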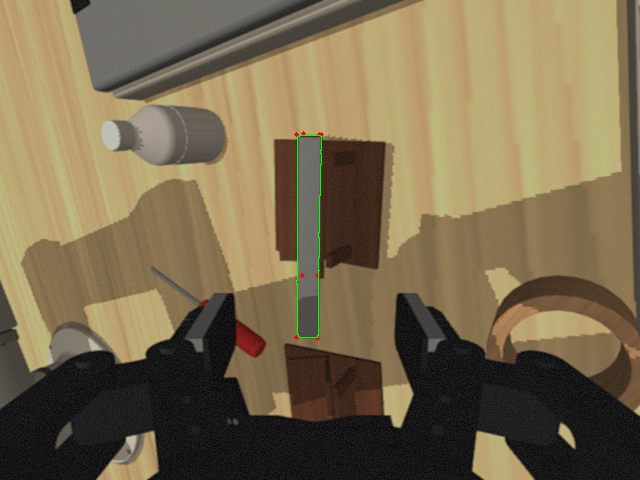

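The fit matches the picture: disc drive top at cols 297–322, rows 134–340. I go down and grip.

>>> arm_command(plan=[-0.11, -0.13, 1.2, 0, 0.05, 0.07, -0.11, -0.13, 2.6, 0, 0.05, 0.07, -0.11, -0.13, 4, 0, 0.05, 0.07, -0.11, -0.13, 5.2, 0, 0.05, 0.07, -0.11, -0.13, 6, 0, 0.05, 0.07, -0.11, -0.13, 6, 0, 0.05, 0.07])

```text
time: 19.5
tcp_pos: [602.0, 291.7, 99.3]
ee_rot: [-2.612, 0.0, 1.368]
contact_force: [0.6, -0.3, 0.8]
finger_gap: 0.703
```

>>> arm_command(plan=[0, 0, 0, 0, 0, 0, 0, 0, 0, 0, 0, 0, 0, 0, 0, 0, 0, 0, 0, 0, 0, 0, 0, 0], gripper=0)

```text
time: 20.0
tcp_pos: [602.2, 291.5, 100.1]
ee_rot: [-2.613, 0.0, 1.368]
contact_force: [-0.2, -1.7, 5.4]
finger_gap: 0.167
```

>>> arm_command(plan=[0, 0, -0.5, 0, 0, 0, 0, 0, -1.5, 0, 0, 0, 0, 0, -3, 0, 0, 0, 0, 0, -4.5, 0, 0, 0, 0, 0, -5, 0, 0, 0])

```text
time: 20.62
tcp_pos: [665.5, 278.3, 210.7]
ee_rot: [-2.616, -0.001, 1.367]
contact_force: [-0.0, -0.2, -2.5]
finger_gap: 0.166
```

```bash
python3 - <<'E'
from h import *
Rt=R.from_euler('xyz',[-2.613,0,1.368]).as_matrix()
for p in ([557.2,302.0,19.4],[557.6,302.3,20]): print('drive lower edge in tool',(Rt.T@(np.array(p)-[602.2,291.5,100.1])).round(2))
print(robot.sense()['tcp_pos'])
cmd([627.2,-258.8,280],toolR(.044,0))
E
```

```text
drive lower edge in tool [ 1.22  0.81 92.98]
drive lower edge in tool [ 1.6   0.79 92.3 ]
[665.5084951  278.29730111 210.65984811]
row [-21.347, 1.053, -3.844, -2.993, -0.378, -1.383] min rows 8.7 t 20.62 F [-0.  -0.2 -2.5] gap 14.2
```

>>> arm_command(plan=[-21.4, 1.05, -3.85, -2.99, -0.38, -1.38, -21.4, 1.05, -3.85, -2.99, -0.38, -1.38, -21.4, 1.05, -3.85, -2.99, -0.38, -1.38, -21.4, 1.05, -3.85, -2.99, -0.38, -1.38, -21.4, 1.05, -3.85, -2.99, -0.38, -1.38, -21.4, 1.05, -3.85, -2.99, -0.38, -1.38, -21.4, 1.05, -3.85, -2.99, -0.38, -1.38, -21.4, 1.05, -3.85, -2.99, -0.38, -1.38, -21.4, 1.05, -3.85, -2.99, -0.38, -1.38, -21.4, 1.05, -3.85, -2.99, -0.38, -1.38])

```text
time: 21.88
tcp_pos: [626.3, -264.5, 280.9]
ee_rot: [-3.141, 0.001, 1.61]
contact_force: [0.3, 1.0, -1.9]
finger_gap: 0.163
```

```bash
python3 - <<'E'
from h import *
s=robot.sense();print(s['tcp_pos'],s['ee_rot'],s['contact_force'])
im=viewer.get_image('wrist'); cv2.imwrite('pics/w7raw.png',im)
for n in ['disc_drive','narrow_slot_seat','hard_drive']:
    for o in spotter.search_frame(n,'wrist')[:2]: print(n,o['extent'],round(o['confidence'],2))
cv2.imwrite('pics/w7.png',cv2.resize(im[60:360,180:480],(600,600),interpolation=cv2.INTER_CUBIC))
cmd([627.2,-260.2,190],toolR(.044,0))
E
```

```text
[ 626.33900349 -264.5009351   280.90596138] [-3.14140502e+00  1.42432315e-03  1.60951238e+00] [ 0.31092776  0.95931698 -1.88668782]
disc_drive [284.2, 102.3, 347.6, 422.2] 0.97
disc_drive [281.6, 104.4, 351.7, 279.7] 0.62
hard_drive [193.3, 117.2, 254.4, 312.0] 0.59
row [-0.034, 0.001, 3.619, -0.002, 0.001, 0.001] min rows 1.4 t 22.07 F [ 0.  1. -2.] gap 14.4
```

View pics/w7.png

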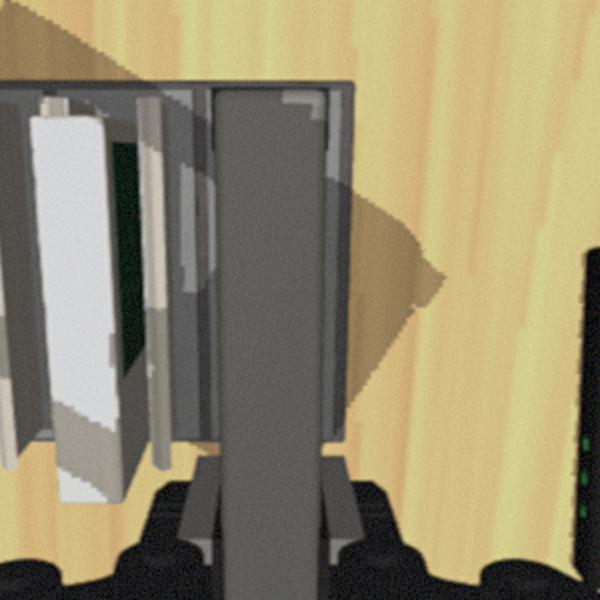

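Disc drive (crop cols 215–325) sits centred between the narrow dividers (197–342). Descending, with feeling steps near the mouth.

>>> arm_command(plan=[-0.03, 0, 0.6, 0, 0, 0, -0.03, 0, 1.4, 0, 0, 0, -0.03, 0, 2.4, 0, 0, 0, -0.03, 0, 3.2, 0, 0, 0, -0.03, 0, 4.0, 0, 0, 0, -0.03, 0, 4.0, 0, 0, 0])

```text
time: 22.82
tcp_pos: [626.6, -258.9, 178.3]
ee_rot: [-3.138, -0.002, 1.616]
contact_force: [-0.1, -0.1, -2.3]
finger_gap: 0.162
```

```bash
python3 - <<'E'
from h import *
cmd([627.2,-260.2,175],toolR(.044,0))
E
```

```text
row [-0.053, 0.023, 0.131, -0.018, -0.009, 0.007] min rows 0.1 t 22.82 F [-0.1 -0.1 -2.3] gap 13.8
```

>>> arm_command(plan=[-0.05, 0.02, 0.1, -0.02, -0.01, 0, -0.05, 0.02, 0.2, -0.02, -0.01, 0, -0.05, 0.02, 0.3, -0.02, -0.01, 0, -0.05, 0.02, 0.3, -0.02, -0.01, 0])

```text
time: 23.32
tcp_pos: [627.1, -260.1, 170.8]
ee_rot: [3.141, 0.0, 1.616]
contact_force: [-0.4, 0.5, -2.3]
finger_gap: 0.165
```

>>> arm_command(plan=[0, 0, 0.08, 0, 0, 0, 0, 0, 0.16, 0, 0, 0, 0, 0, 0.16, 0, 0, 0])

```text
time: 23.7
tcp_pos: [627.0, -260.1, 166.6]
ee_rot: [3.142, 0.0, 1.616]
contact_force: [0.3, -0.5, -2.5]
finger_gap: 0.162
```

>>> arm_command(plan=[0, 0, 0.08, 0, 0, 0, 0, 0, 0.16, 0, 0, 0, 0, 0, 0.16, 0, 0, 0])

```text
time: 24.08
tcp_pos: [626.9, -260.1, 162.3]
ee_rot: [-3.141, -0.0, 1.616]
contact_force: [0.3, -0.0, -1.6]
finger_gap: 0.166
```

>>> arm_command(plan=[0, 0, 0.08, 0, 0, 0, 0, 0, 0.16, 0, 0, 0, 0, 0, 0.16, 0, 0, 0])

```text
time: 24.45
tcp_pos: [626.9, -260.0, 158.0]
ee_rot: [-3.141, -0.0, 1.616]
contact_force: [-0.2, 1.1, -1.8]
finger_gap: 0.166
```

>>> arm_command(plan=[0, 0, 0.08, 0, 0, 0, 0, 0, 0.16, 0, 0, 0, 0, 0, 0.16, 0, 0, 0])

```text
time: 24.82
tcp_pos: [626.9, -260.0, 153.8]
ee_rot: [-3.141, -0.001, 1.616]
contact_force: [-0.5, -0.3, -1.2]
finger_gap: 0.164
```

>>> arm_command(plan=[0, 0, 0.1, 0, 0, 0, 0, 0, 0.2, 0, 0, 0, 0, 0, 0.3, 0, 0, 0, 0, 0, 0.4, 0, 0, 0, 0, 0, 0.4, 0, 0, 0])

```text
time: 25.45
tcp_pos: [626.8, -259.9, 143.6]
ee_rot: [-3.141, -0.001, 1.616]
contact_force: [-0.3, 0.4, -2.1]
finger_gap: 0.172
```

>>> arm_command(plan=[0, 0, 0.08, 0, 0, 0, 0, 0, 0.16, 0, 0, 0, 0, 0, 0.24, 0, 0, 0, 0, 0, 0.24, 0, 0, 0])

```text
time: 25.95
tcp_pos: [626.8, -259.9, 137.4]
ee_rot: [-3.14, -0.001, 1.616]
contact_force: [0.1, 0.5, -2.8]
finger_gap: 0.169
```

>>> arm_command(plan=[0, 0, 0.06, 0, 0, 0, 0, 0, 0.12, 0, 0, 0, 0, 0, 0.12, 0, 0, 0])

```text
time: 26.32
tcp_pos: [626.8, -259.9, 134.3]
ee_rot: [-3.141, -0.001, 1.616]
contact_force: [1.2, -0.0, -2.0]
finger_gap: 0.165
```

>>> arm_command(plan=[0, 0, 0.04, 0, 0, 0, 0, 0, 0.08, 0, 0, 0, 0, 0, 0.08, 0, 0, 0])

```text
time: 26.7
tcp_pos: [627.0, -260.0, 133.4]
ee_rot: [-3.141, -0.0, 1.616]
contact_force: [-2.2, 0.7, 9.5]
finger_gap: 0.168
```

>>> arm_command(plan=[0, 0, 0.06, 0, 0, 0, 0, 0, 0.12, 0, 0, 0, 0, 0, 0.12, 0, 0, 0])

```text
time: 27.08
tcp_pos: [627.0, -260.1, 131.6]
ee_rot: [3.141, 0.0, 1.616]
contact_force: [-3.5, 2.3, 10.6]
finger_gap: 0.17
```

>>> arm_command(plan=[0, 0, 0.06, 0, 0, 0, 0, 0, 0.12, 0, 0, 0, 0, 0, 0.12, 0, 0, 0])

```text
time: 27.45
tcp_pos: [627.0, -260.0, 129.7]
ee_rot: [3.14, 0.001, 1.616]
contact_force: [-3.5, 1.7, 9.7]
finger_gap: 0.168
```

>>> arm_command(plan=[0, 0, 0.04, 0, 0, 0, 0, 0, 0.08, 0, 0, 0, 0, 0, 0.08, 0, 0, 0])

```text
time: 27.82
tcp_pos: [626.9, -260.1, 128.8]
ee_rot: [3.14, 0.001, 1.616]
contact_force: [-3.7, 2.0, 9.1]
finger_gap: 0.168
```

>>> arm_command(plan=[0, 0, 0.04, 0, 0, 0, 0, 0, 0.08, 0, 0, 0, 0, 0, 0.08, 0, 0, 0])

```text
time: 28.2
tcp_pos: [626.9, -260.0, 128.0]
ee_rot: [3.139, 0.002, 1.616]
contact_force: [-3.3, 0.8, 9.7]
finger_gap: 0.164
```

>>> arm_command(plan=[0, 0, 0.04, 0, 0, 0, 0, 0, 0.08, 0, 0, 0, 0, 0, 0.08, 0, 0, 0])

```text
time: 28.58
tcp_pos: [626.9, -260.1, 127.4]
ee_rot: [3.139, 0.002, 1.616]
contact_force: [-4.5, 1.3, 13.2]
finger_gap: 0.168
```

>>> arm_command(plan=[0, 0, 0.04, 0, 0, 0, 0, 0, 0.08, 0, 0, 0, 0, 0, 0.08, 0, 0, 0])

```text
time: 28.95
tcp_pos: [627.1, -260.2, 127.4]
ee_rot: [3.137, 0.003, 1.616]
contact_force: [-5.1, 1.9, 17.8]
finger_gap: 0.168
```

>>> arm_command(plan=[0, 0, 0.04, 0, 0, 0, 0, 0, 0.08, 0, 0, 0, 0, 0, 0.08, 0, 0, 0])

```text
time: 29.32
tcp_pos: [627.3, -260.2, 127.4]
ee_rot: [3.136, 0.004, 1.616]
contact_force: [-5.2, 2.0, 17.9]
finger_gap: 0.166
```

>>> arm_command(plan=[0, 0, 0.08, 0, 0, 0, 0, 0, 0.16, 0, 0, 0, 0, 0, 0.16, 0, 0, 0])

```text
time: 29.7
tcp_pos: [627.7, -260.7, 127.2]
ee_rot: [3.133, 0.006, 1.616]
contact_force: [-10.3, 4.7, 33.3]
finger_gap: 0.165
```

```bash
python3 - <<'E'
from h import *
s=robot.sense();print(s['contact_force'],s['ft_torque'],s['ee_rot'])
viewer.get_image('wrist'); L=spotter.outline_of('disc_drive','wrist'); m=L[0]['mask']; print(L[0]['extent'])
# held drive in tool frame: fit with tool-depth, using known pose attitude; lower edge z estimate
p,f=fit({'wrist':m},[627,-259,32,4.5],(15,140,130),0,[0,1,2,3]); print(p,f)
E
```

```text
[-10.27681904   4.74738122  33.29153384] [0.88270968 2.48475005 0.05591125] [3.13288085 0.00616348 1.61617318]
[283.1, 103.3, 345.3, 425.0]
[ 628.2966102  -256.43295987   27.70056404    4.66359693] 0.16147501339851766
```

Firm stop again: 33 N with no further motion. I relax, level, release and retreat.

>>> arm_command(plan=[0, -0.02, 0, 0.04, 0.03, 0, 0, -0.02, 0, 0.04, 0.03, 0])

```text
time: 30.05
tcp_pos: [627.3, -260.8, 127.3]
ee_rot: [3.14, 0.001, 1.616]
contact_force: [-1.1, 1.1, 12.9]
finger_gap: 0.165
```

>>> arm_command(plan=[0, 0, 0, 0, 0, 0, 0, 0, 0, 0, 0, 0, 0, 0, 0, 0, 0, 0, 0, 0, 0, 0, 0, 0], gripper=45)

```text
time: 30.55
tcp_pos: [627.3, -260.8, 127.3]
ee_rot: [3.14, 0.001, 1.616]
contact_force: [-0.4, -0.2, -0.5]
finger_gap: 0.525
```

>>> arm_command(plan=[0, 0, -1, 0, 0, 0, 0, 0, -3, 0, 0, 0, 0, 0, -5, 0, 0, 0, 0, 0, -7, 0, 0, 0, -1, 0, -8, 0, 0, 0, -3, 0, -8, 0, 0, 0, -3, 0, -8, 0, 0, 0])

```text
time: 31.42
tcp_pos: [629.9, -338.5, 326.2]
ee_rot: [3.141, 0.001, 1.613]
contact_force: [0.9, 1.1, -0.5]
finger_gap: 0.53
```

```bash
python3 - <<'E'
from h import *
s=robot.sense();print(s['time'],s['tcp_pos'],s['contact_force'])
im=viewer.get_image('wrist'); 
def show(n):
    for o in spotter.search_frame(n,'wrist')[:2]: print(n,o['extent'],round(o['confidence'],2))
for n in ['disc_drive','hard_drive','narrow_slot_seat','wide_slot_seat']: show(n)
f=lambda q,z:ray('wrist',q,z).round(1)
cv2.imwrite('pics/w8.png',im)
E
```

```text
31.425 [ 629.88511033 -338.53299066  326.21767866] [ 0.93139174  1.07683448 -0.54897442]
disc_drive [304.8, 4.8, 331.5, 207.4] 0.94
hard_drive [203.7, 20.1, 261.0, 207.0] 0.96
```

View pics/w8.png

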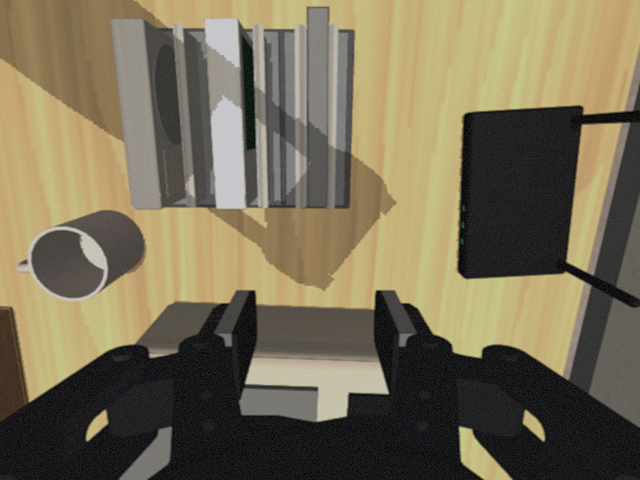

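The picture shows both drives upright. The disc drive is at cols 305–330, rows 7–205, and the hard drive at cols 205–243, rows 20–207. I check centring and height numerically.

```bash
python3 - <<'E'
from h import *
f=lambda x,y,z:ray('wrist',(x,y),z).round(1)
a,b=f(318,7.5,162),f(317,205,162); print('disc top',a,b,(a+b)/2,'len',np.linalg.norm(a-b))
a,b=f(223,20,134),f(228,207,134); print('hd top',a,b,(a+b)/2,'len',np.linalg.norm(a-b))
a,b=f(129,20,134),f(146,207,134); print('racked top',a,b,(a+b)/2,'len',np.linalg.norm(a-b))
a,b=f(233,29.5,10),f(240,208,10); print('base',a,b,(a+b)/2)
print('div ends narrow R',f(334,25,80),f(333,206,80),'wide R',f(258,25,80),f(264,206,80))
E
```

```text
disc top [ 627.3 -183.   162. ] [ 633.1 -321.   162. ] [ 630.2 -252.   162. ] len 138.1218302803724
hd top [ 555.5 -187.1  134. ] [ 557.7 -330.9  134. ] [ 556.6 -259.   134. ] len 143.8168279444377
racked top [ 484.2 -190.4  134. ] [ 487.8 -334.1  134. ] [ 486.   -262.25  134.  ] len 143.74508687256065
base [ 539.  -165.4   10. ] [ 545.7 -354.4   10. ] [ 542.35 -259.9    10.  ]
div ends narrow R [ 641.9 -173.4   80. ] [ 650.3 -335.2   80. ] wide R [ 574.7 -176.5   80. ] [ 582.  -338.3   80. ]
```

Numbers suggest the disc drive sits about 3 mm off centre towards +y. I check this with a zoom, the last picture available.

```bash
python3 - <<'E'
import cv2
a=cv2.imread('pics/w8.png')[0:215,195:360]; cv2.imwrite('pics/w8c.png',cv2.resize(a,None,fx=2.79,fy=2.79,interpolation=cv2.INTER_CUBIC))
E
```

```text
(no output)
```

View pics/w8c.png

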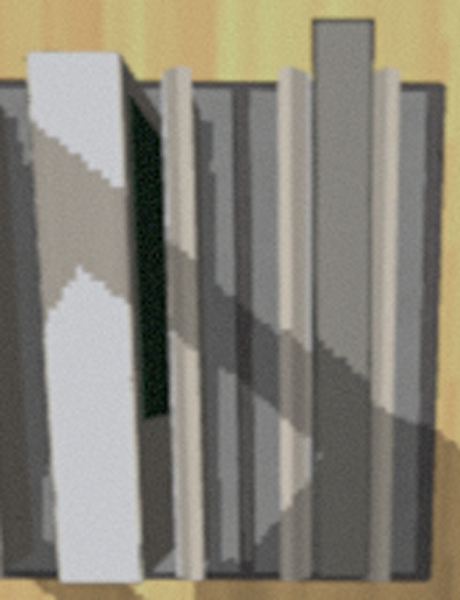

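Refined readings (disc ends at rows 7.2/207.2, dividers 24/207.5) put the disc drive about 2 mm towards +y and the hard drive within 1 mm. There's plenty of time, so I regrip and slide it 2 mm.

```bash
python3 - <<'E'
from h import *
cmd([627.3,-260.8,128.5],toolR(.044,0))
E
```

```text
row [2.963, -0.007, 7.961, 0.012, 0.006, 0.013] min rows 3.4 t 31.68 F [ 0.  -0.   0.4] gap 44.9
```

>>> arm_command(plan=[1.5, -0.01, 0.3, 0.01, 0, 0.01, 2.96, -0.01, 1.5, 0.01, 0, 0.01, 2.96, -0.01, 3, 0.01, 0, 0.01, 2.96, -0.01, 4.8, 0.01, 0, 0.01, 2.96, -0.01, 6.4, 0.01, 0, 0.01, 2.96, -0.01, 7.4, 0.01, 0, 0.01, 2.96, -0.01, 7.96, 0.01, 0, 0.01, 2.96, -0.01, 7.96, 0.01, 0, 0.01])

```text
time: 32.67
tcp_pos: [627.2, -260.4, 128.4]
ee_rot: [-3.141, 0.001, 1.616]
contact_force: [-0.1, 0.1, 0.3]
finger_gap: 0.528
```

>>> arm_command(plan=[0, 0, 0, 0, 0, 0, 0, 0, 0, 0, 0, 0, 0, 0, 0, 0, 0, 0, 0, 0, 0, 0, 0, 0], gripper=0)

```text
time: 33.17
tcp_pos: [627.6, -260.5, 129.8]
ee_rot: [3.14, 0.002, 1.616]
contact_force: [-0.0, 1.2, 6.2]
finger_gap: 0.168
```

>>> arm_command(plan=[-0.04, 0, 0, 0, 0, 0, -0.08, 0, 0, 0, 0, 0, -0.08, 0, 0, 0, 0, 0])

```text
time: 33.55
tcp_pos: [627.7, -262.8, 129.8]
ee_rot: [3.14, 0.002, 1.616]
contact_force: [0.5, -1.5, -0.0]
finger_gap: 0.166
```

>>> arm_command(plan=[0, 0, 0.04, 0, 0, 0, 0, 0, 0.08, 0, 0, 0, 0, 0, 0.08, 0, 0, 0])

```text
time: 33.92
tcp_pos: [628.0, -262.9, 129.8]
ee_rot: [3.138, 0.003, 1.616]
contact_force: [-4.2, 1.2, 17.2]
finger_gap: 0.165
```

>>> arm_command(plan=[0, -0.01, 0, 0.015, 0.02, 0, 0, -0.01, 0, 0.015, 0.02, 0])

```text
time: 34.17
tcp_pos: [627.8, -262.9, 129.8]
ee_rot: [3.141, -0.001, 1.616]
contact_force: [0.3, 1.2, 2.9]
finger_gap: 0.162
```

>>> arm_command(plan=[0, 0, 0, 0, 0, 0, 0, 0, 0, 0, 0, 0, 0, 0, 0, 0, 0, 0, 0, 0, 0, 0, 0, 0], gripper=45)

```text
time: 34.67
tcp_pos: [627.8, -263.0, 129.8]
ee_rot: [3.141, -0.001, 1.616]
contact_force: [-0.1, -0.2, -0.7]
finger_gap: 0.527
```

>>> arm_command(plan=[0, 0, -1, 0, 0, 0, 0, 0, -3, 0, 0, 0, 0, 0, -5, 0, 0, 0, 0, 0, -7, 0, 0, 0, -1, 0, -8, 0, 0, 0, -3, 0, -8, 0, 0, 0, -3, 0, -8, 0, 0, 0, -3, 0, -8, 0, 0, 0])

```text
time: 35.67
tcp_pos: [631.0, -337.9, 329.3]
ee_rot: [3.141, -0.001, 1.615]
contact_force: [-0.6, 0.2, 0.2]
finger_gap: 0.527
```

```bash
python3 - <<'E'
from h import *
s=robot.sense();print(s['time'],s['tcp_pos'],s['contact_force'])
im=viewer.get_image('wrist'); cv2.imwrite('pics/w9.png',im)
for n,z in [('disc_drive',162),('hard_drive',134),('racked_drive_centre',134)]:
    for o in spotter.search_frame(n,'wrist')[:1]:
        e=o['extent']; x=(e[0]+e[2])/2; a,b=ray('wrist',(x,e[1]),z),ray('wrist',(x,e[3]),z); print(n,e,round(o['confidence'],2),((a+b)/2).round(1),'len',round(np.linalg.norm(a-b),1))
old=cv2.imread('pics/top0.png'); new=viewer.get_image('top')
d=cv2.GaussianBlur(cv2.absdiff(old,new).max(2),(7,7),0)>25
n,_,st,_=cv2.connectedComponentsWithStats(d.astype(np.uint8)); print('changed regions',[tuple(map(int,r)) for r in st[1:] if r[4]>60])
E
```

```text
35.675 [ 630.98825403 -337.9134782   329.32588095] [-0.64397169  0.19178644  0.17285575]
disc_drive [303.3, 13.3, 328.4, 213.1] 0.98 [ 629.7 -259.3  162. ] len 142.1
hard_drive [202.3, 20.5, 258.2, 211.3] 0.84 [ 560.3 -262.9  134. ] len 148.6
racked_drive_centre [109.7, 22.2, 188.0, 210.4] 0.7 [ 494.  -266.1  134. ] len 147.2
changed regions [(69, 2, 571, 478, 88330), (163, 179, 72, 58, 2551), (548, 186, 17, 19, 228), (251, 211, 64, 46, 2129), (446, 226, 14, 8, 75), (423, 231, 16, 9, 104), (92, 302, 12, 7, 69), (0, 322, 68, 158, 5529)]
```

```bash
python3 -c "
from cell import robot
print(robot.job_done())"
```

```text
the job is handed in; nothing more can be done
None
```

Both drives are in the rack and the job was handed in at about 36 s of the 72 s allowed. The hard drive is in the wide slot and the disc drive is in the narrow one.

- **Seating:** I pressed each drive down until it met a firm stop, where the force rose with no further movement. The hard drive's seat travelled about 7 mm and stopped at 37 N. The disc drive's seat travelled about 6 mm and stopped at 33 N. Both were then released, and the fingers are clear.
- **Problem on the way:** my first attempt to insert the hard drive caught on a slot lip, and I had already sent the next downward step. The wrist force reached about 86 N upward (about 94 N in all), under the 120 N limit but not gentle. The seat was not touched. I backed off, moved 1.5–2 mm sideways, and it went in freely.
- **Centring:** the disc drive first sat about 2 mm off centre along its slot. I regripped it, slid it 2 mm and pressed again at 17 N to confirm it was still down. In the last wrist-camera measurement both drives looked centred to within about 1 mm. Camera calibration is only good to about 2 mm.
- **Not confirmed:** the final before-and-after comparison of the top view was dominated by the arm and shadows, so it says nothing about the rest of the bench. I felt no contact with anything else, and the racked drive was still in its slot in the last wrist view.

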